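# Find the full tin of fittings by weight and start the polisher

## Task

One of the three identical lidded tins under the timber rail is packed with brass fittings and clearly the heaviest; find it by feeling their weights, leaving the two lighter tins upright where they stood. Stand the heaviest tin upright down in the polisher's cradle and let go of it, then push the polisher's sloping start plunger all the way in to its stop and let it spring back. Do not knock over any tin or shift the other things on the bench.

Things in the scene. Friction and masses are not known exactly. Their poses are not given: they have to be found in the camera images.
- tin_a: lidded rectangular steel tin, 80 (x) x 58 (y) x 105 mm (z) tall, standing upright on the bench; origin at the centre of its underside, z up, 80 mm side along its x. All three tins look the same; any of them may be the heavy one, whatever its name. Contents are loose inside; keep it upright.
- tin_b: lidded rectangular steel tin, 80 (x) x 58 (y) x 105 mm (z) tall, standing upright on the bench; origin at the centre of its underside, z up, 80 mm side along its x. All three tins look the same; any of them may be the heavy one, whatever its name. Contents are loose inside; keep it upright.
- tin_c: lidded rectangular steel tin, 80 (x) x 58 (y) x 105 mm (z) tall, standing upright on the bench; origin at the centre of its underside, z up, 80 mm side along its x. All three tins look the same; any of them may be the heavy one, whatever its name. Contents are loose inside; keep it upright.
- rack: fixed timber bar 40 (x) x 510 (y) x 20 mm, underside 245 mm above the bench; origin on the bench under its middle, y along it, x away from the robot. Two 285 mm green uprights behind it at x = +95, y = +-235 mm. The tins stand under it within 10 mm of its centre line, near y = -160, 0, +160 mm: reach in from the robot's side, tool tilted about 40 degrees, as a vertical gripper hits it.
- polisher: fixed grey bench polisher, plinth 210 (x) x 300 (y) x 30 mm; origin on the bench directly under the middle of its cradle; x points away from its front, plinth runs from y = -220 to +80 mm. A sloping console with the start plunger stands at y = -145 mm, up to about 125 mm high.
- cradle (a point): centre of the cradle's flat floor, 48 mm above the bench; the cradle is an open aluminium pocket 100 (x) x 78 mm (y) inside with a rim 18 mm high and 6 mm thick; axes as the polisher's, so a tin fits with its x along the cradle's x (either way round).
- plunger_top (a point): centre of the outer face of the round black start plunger (head 44 mm across), on the polisher's sloping console; its z axis points out of the face, leaning 30 degrees from vertical towards the polisher's front; push against z.
- plunger (a joint): how far the plunger is pushed in, m: 0 out, 0.020 against its stop; sprung, 3.5 N at the start to about 10.5 N at the stop, and returns by itself.
- jar_1: bystander: small screw-top jar, 42 mm across, 85 mm tall, standing behind and between the tins; origin under its centre.
- jar_2: bystander: small screw-top jar, 42 mm across, 75 mm tall, standing behind and between the tins; origin under its centre.
- hammer: bystander: hammer with a wooden handle lying on the bench in front of the tins, handle to its -x, under 60 mm high.
- sander: bystander: sanding block 70 x 110 x 46 mm lying on the bench; origin under its centre.
- spindle: bystander: turned dark wooden chair spindle 200 mm long along its y, 35 mm thick, lying behind the rail; origin under its centre.
- brush: bystander: paint brush lying at the back of the bench, handle to its -x, under 40 mm high.

How it is judged:
On the way, in this order (a step that is already met when the one before it is completed fails the run):
1. the heaviest tin stands upright in the polisher's cradle, let go of (((x of tin_a in the frame of cradle between -0.016 and 0.016 m and y of tin_a in the frame of cradle between -0.016 and 0.016 m and z of tin_a in the frame of cradle below 0.008 m and angle between tin_a's own z axis and vertical below 0.06 rad and contact force between tin_a and polisher above 4.5 N and contact force between the fingers and tin_a below 0.1 N) or (x of tin_b in the frame of cradle between -0.016 and 0.016 m and y of tin_b in the frame of cradle between -0.016 and 0.016 m and z of tin_b in the frame of cradle below 0.008 m and angle between tin_b's own z axis and vertical below 0.06 rad and contact force between tin_b and polisher above 4.5 N and contact force between the fingers and tin_b below 0.1 N) or (x of tin_c in the frame of cradle between -0.016 and 0.016 m and y of tin_c in the frame of cradle between -0.016 and 0.016 m and z of tin_c in the frame of cradle below 0.008 m and angle between tin_c's own z axis and vertical below 0.06 rad and contact force between tin_c and polisher above 4.5 N and contact force between the fingers and tin_c below 0.1 N))), for 0.3 s.
2. the start plunger is pushed in to its stop (at least 17 of 20 mm) (value of joint plunger above 0.017 m), for 0.1 s.
At the end, for the whole second after the job is handed in: The heaviest tin (pressing on the polisher with over 4.5 N) stands upright on the cradle's floor, within 16 mm of its centre each way, and is not held; the other two stand upright on the bench within 50 mm of where they started; the plunger is back out (under 3 mm); the tins are at rest (((x of tin_a in the frame of cradle between -0.016 and 0.016 m and y of tin_a in the frame of cradle between -0.016 and 0.016 m and z of tin_a in the frame of cradle below 0.008 m and angle between each of tin_a, tin_b, tin_c's own z axis and vertical below 0.06 rad and contact force between tin_a and polisher above 4.5 N and contact force between the fingers and tin_a below 0.1 N and distance of each of tin_b, tin_c from where it was at the start of the episode below 0.05 m and height (world z) of each of tin_b, tin_c below 0.006 m) or (x of tin_b in the frame of cradle between -0.016 and 0.016 m and y of tin_b in the frame of cradle between -0.016 and 0.016 m and z of tin_b in the frame of cradle below 0.008 m and angle between each of tin_b, tin_a, tin_c's own z axis and vertical below 0.06 rad and contact force between tin_b and polisher above 4.5 N and contact force between the fingers and tin_b below 0.1 N and distance of each of tin_a, tin_c from where it was at the start of the episode below 0.05 m and height (world z) of each of tin_a, tin_c below 0.006 m) or (x of tin_c in the frame of cradle between -0.016 and 0.016 m and y of tin_c in the frame of cradle between -0.016 and 0.016 m and z of tin_c in the frame of cradle below 0.008 m and angle between each of tin_c, tin_a, tin_b's own z axis and vertical below 0.06 rad and contact force between tin_c and polisher above 4.5 N and contact force between the fingers and tin_c below 0.1 N and distance of each of tin_a, tin_b from where it was at the start of the episode below 0.05 m and height (world z) of each of tin_a, tin_b below 0.006 m)) and value of joint plunger below 0.003 m and linear speed of each of tin_a, tin_b, tin_c below 0.01 m/s); the robot touches nothing.
It fails at once if a tin is tipped by more than 30 degrees (angle between any of tin_a, tin_b, tin_c's own z axis and vertical above 0.52 rad).
It fails at once if a bystander (jar, hammer, sanding block, spindle, brush) is shifted by more than 40 mm (distance of any of hammer, sander, spindle, brush, jar_1, jar_2 from where it was at the start of the episode above 0.04 m).
It also fails if it takes over 72 s, if anything falls off the work surface, if the arm or the gripper's body presses on something with over 40 N, if the wrist force passes 120 N, or if a joint passes its speed limit or range.

## Robot

A 6-joint arm with a two-finger parallel gripper is mounted at the origin on the work surface. World frame = base frame: x ahead of the robot, y to its left, z up, the work surface at z = 0. Lengths are in m, angles in rad, forces in N, time in s.
With the tool pointing down it reaches from about 0.3 to 0.825 m from the base axis. Payload 5.4 kg.
Tool frame: the origin (TCP) lies at the very end of the fingers, on their centre line; the grasp point (between the pads) lies 19 mm behind it; z points along the fingers, y is the line along which they close (so a half turn about z gives the same grasp; the last joint's range is limited). The gripper opens to 92 mm and grips with 3 to 60 N. Pads are 20 mm wide; open, the fingers measure 128 mm over their backs; the gripper's body (75 mm by 189 mm) begins 69 mm behind the grasp point.
Start: joints at [-1.56, 0.158, 1.597, -0, 1.386, -0.21], TCP at [0.126, -0.561, 0.215] pointing down, gripper open.
Joint ranges: [-2.91, 2.91], [-0.94, 2.29], [0.18, 2.7], [-1.29, 4.43], [0.17, 2.64], [-3, 3]. Speed limits (rad/s): [2.57, 2.57, 3.14, 3.14, 3.14, 3.14].

## Interface

Orientations are given as a rotation vector (axis times angle).
In Python, from workcell import bot gives the robot as it stands. Calls block until the motion is done:
- bot.goto(position, orientation): joint-space move of the TCP to a pose.
- bot.line_to(position, rot=None, max_speed=0.15): straight line of the TCP; rot=None keeps the orientation; max_speed is the mean speed in m/s.
- bot.set_joints(angles): joint-space move.
- bot.set_gripper(opening, newtons=None): opening from 0.0 (shut) to 1.0 (fully open); newtons is the grip in N (None keeps the last); returns when the fingers have stopped.
- bot.hold(seconds).
- bot.inverse_kinematics(position, orientation): joint angles nearest the present ones, or None.
- bot.read_camera(name): name is "side" or "top"; returns a dict with "pixels" (420x560x3 uint8, blue, green, red), "fx", "fy", "cx", "cy" (pixels), "R" (3x3) and "t" (3): a world point X has camera coordinates R X + t. Camera axes: x right, y down, z forward; pixel columns grow to the right and rows downward; lengths in m; the calibration is good to about 2 mm. A picture is of the moment at which its call begins. There is no depth.
A pose or a line that the arm cannot do raises bot.MotionError and nothing moves.
- bot.job_done(): hands the job in; it is judged then, once.
Readings, each from a call of its own:
- bot.current_clock(): time.
- bot.current_joints(): joint angles.
- bot.current_joint_vel(): joint speeds.
- bot.current_effort(): joint torques, N m.
- bot.current_ee_pos(): TCP position.
- bot.current_tool_rot(): TCP orientation.
- bot.current_contact_force(): force on the tool from outside, world axes, zero at the start.
- bot.current_ft_torque(): the same for the moment, N m.
- bot.current_opening(): opening from 0.0 (shut) to 1.0 (fully open).
- bot.current_grip_force(): force on a finger pad.
Only numpy, scipy, OpenCV 4.12 (cv2) and the standard library are available. Lean on these libraries where they do the work, as an engineer would, in place of code of your own. Each camera call takes 0.05 s, during which the arm holds its last target. There are 200 camera calls.

## Working session

There is one attempt and no reset: what is moved stays moved. The work goes in short steps, each a Python script; the robot and the scene stay as the last script left them, time stands still between calls to the robot, and variables do not carry over. Pictures are saved under pics/ and viewed, at most 10 in all, crops included, and the job is handed in when it is done.

```bash
ls; mkdir -p pics; python3 - <<'E'
from workcell import bot
import cv2,numpy as np
for n in("top","side"):
    c=bot.read_camera(n); cv2.imwrite(f"pics/{n}0.png",c["pixels"]); print(n,c["fx"],c["fy"],c["cx"],c["cy"],np.round(c["R"],4).tolist(),np.round(c["t"],4).tolist(), np.round(-np.array(c["R"]).T@c["t"],3))
print(bot.current_clock(),bot.current_tool_rot(),bot.current_contact_force())
E
```

```text
pics
top 495.4964721918812 495.4964721918812 271.171623834808 200.25952564289835 [[-0.0609, -0.9981, 0.0036], [-0.9779, 0.0589, -0.2004], [0.1998, -0.0157, -0.9797]] [0.0092, 0.5855, 1.2294] [ 0.328 -0.006  1.322]
side 478.5877335479332 478.5877335479332 277.9620666163469 201.00233071774446 [[-0.7822, -0.623, -0.007], [-0.4789, 0.6084, -0.6329], [0.3985, -0.4917, -0.7742]] [0.4399, 0.3473, 0.9006] [0.152 0.506 0.92 ]
0.1 [-3.12081905e+00 -3.45903889e-01 -2.24711234e-04] [ 0.63105723 -0.72557173 -0.43199724]
```

View pics/top0.png

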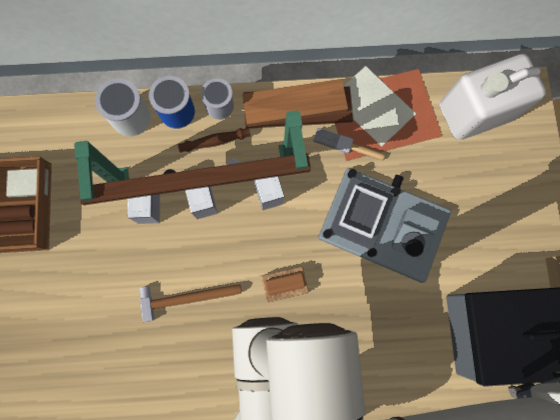

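View pics/side0.png

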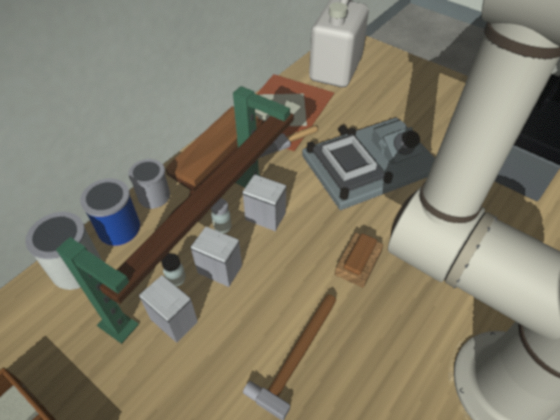

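The top view shows the tins at about (144,207), (201,201) and (269,191), the rail from (82,195) to (308,163), the cradle at (364,211) and the plunger at (412,240). The side view shows tin lids at (167,297), (217,245), (265,188), and the cradle at (350,158). I'll zoom in for accurate corners.

```bash
python3 - <<'E'
import cv2
def crop(n,x0,y0,x1,y1,s,o):
    i=cv2.resize(cv2.imread(f"pics/{n}0.png")[y0:y1,x0:x1],None,fx=s,fy=s,interpolation=cv2.INTER_CUBIC)
    for x in range((x0//20+1)*20,x1,20):
        cv2.putText(i,str(x),(int((x-x0)*s)-10,8),0,.35,(0,255,255),1); cv2.line(i,(int((x-x0)*s),10),(int((x-x0)*s),16),(0,255,255),1)
    for y in range((y0//20+1)*20,y1,20):
        cv2.putText(i,str(y),(0,int((y-y0)*s)+4),0,.35,(0,255,255),1)
        for x in range((x0//20+1)*20,x1,20): cv2.circle(i,(int((x-x0)*s),int((y-y0)*s)),1,(0,255,255),-1)
    cv2.imwrite(f"pics/{o}.png",i)
crop("top",300,150,460,290,4,"tpol")
crop("top",70,130,320,230,3.2,"ttin")
crop("side",130,150,300,350,3,"stin")
crop("side",290,100,450,220,4.5,"spol")
E
```

```text
(no output)
```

View pics/tpol.png

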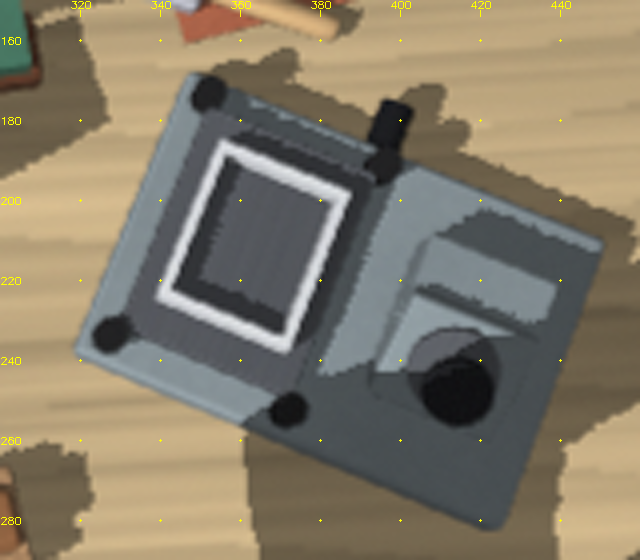

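View pics/ttin.png

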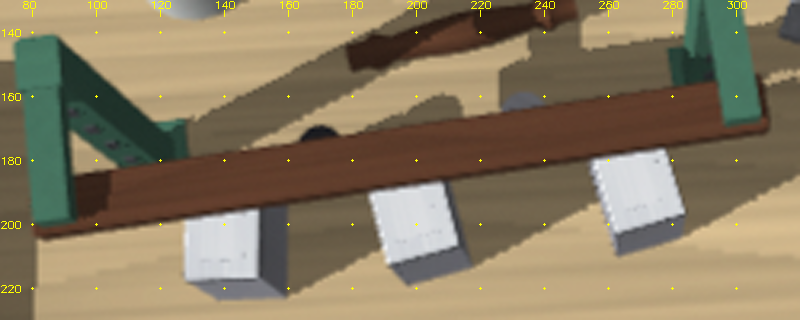

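View pics/stin.png

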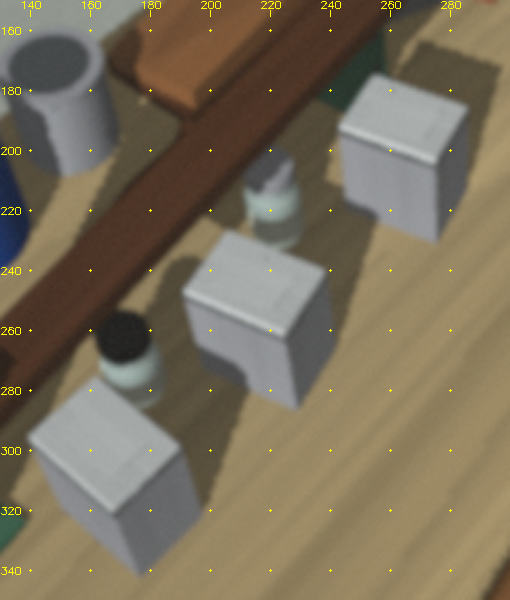

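View pics/spol.png

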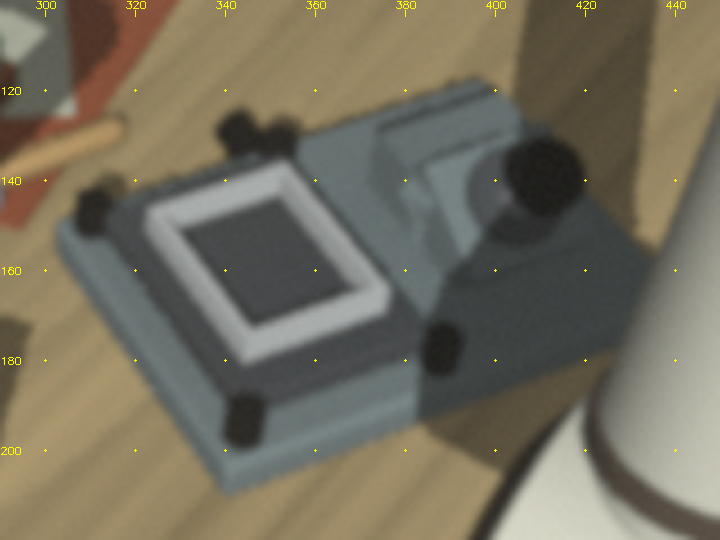

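The crops give clear lid corners for all three tins, the cradle rim corners and the plunger face. Both jars show behind and between the tins, at side-view pixels (172,262) and (219,206). I'll solve poses from both views.

```bash
cat > cam.py <<'E'
import numpy as np
from scipy.optimize import least_squares
def cams():
    from workcell import bot
    return {n:bot.read_camera(n) for n in("top","side")}
def proj(c,X):
    p=np.atleast_2d(X)@np.array(c["R"]).T+np.array(c["t"]); return np.c_[c["fx"]*p[:,0]/p[:,2]+c["cx"],c["fy"]*p[:,1]/p[:,2]+c["cy"]]
def plane(c,uv,z):
    uv=np.atleast_2d(uv); d=np.c_[(uv[:,0]-c["cx"])/c["fx"],(uv[:,1]-c["cy"])/c["fy"],np.ones(len(uv))]@np.array(c["R"])
    o=-np.array(c["R"]).T@np.array(c["t"]); return o+d*((z-o[2])/d[:,2])[:,None]
E
python3 - <<'E'
from cam import *
C=cams()
S={'A':[(163.3,276),(190.7,298.3),(167.3,321),(139.3,296)],'B':[(207.3,226.7),(239.3,240),(224,262),(191.3,246)],'C':[(255,174.7),(285.7,186),(275,204.3),(243.3,192.7)]}
T={'A':[(127.8,217.5),(151.2,216.9)],'B':[(192.5,212.8),(213.8,206.6)],'C':[(262.2,202.8),(283.8,196.6)]}
def rep(n,P):
    e=np.linalg.norm(np.roll(P,-1,0)-P,axis=1); d=np.roll(P,-1,0)-P
    print(n,"c",P.mean(0).round(4),"edges",(e*1e3).round(1),"deg",np.degrees(np.arctan2(d[:,1],d[:,0])).round(1))
for k in S: 
    rep(k,plane(C["side"],S[k],.105)); print("  top",plane(C["top"],T[k],.105).round(4).tolist())
rep("cr side",plane(C["side"],[(322.7,146.2),(353.3,135.6),(376.7,164.4),(344.9,180)],.066))
rep("cr top",plane(C["top"],[(355,185),(387.5,197.5),(372.5,238.2),(339.2,224.5)],.066))
f=lambda X:np.r_[proj(C["top"],X)[0]-(414.5,248),proj(C["side"],X)[0]-(410.7,139.3)]
r=least_squares(f,[.4,-.2,.1]);print("plunger",r.x.round(4),r.fun.round(2))
print("rail top z.265",plane(C["top"],[(309,153.4),(310,168),(81.6,203)],.265).round(3).tolist())
print("plinth z.03",plane(C["top"],[(347,168),(319,237),(425,282),(451,211)],.03).round(3).tolist())
print("jars",plane(C["side"],[(171,258),(219,203)],.08).round(3).tolist())
print("hammer/sander",plane(C["top"],[(240,290),(146,302),(285,285)],.03).round(3).tolist())
E
```

```text
A c [0.592  0.3044 0.105 ] edges [76.5 59.3 79.3 58.3] deg [179.2  89.2  -1.5 -93.5]
  top [[0.5534, 0.333, 0.105], [0.5515, 0.2749, 0.105]]
B c [0.6019 0.1553 0.105 ] edges [77.3 59.8 79.7 56.3] deg [-167.8  100.8    9.6  -81.5]
  top [[0.5556, 0.1722, 0.105], [0.5682, 0.1186, 0.105]]
C c [ 0.6158 -0.0204  0.105 ] edges [78.6 58.1 78.5 59.5] deg [-167.9  104.2   13.1  -75.8]
  top [[0.5705, -0.0027, 0.105], [0.5831, -0.0577, 0.105]]
cr side c [ 0.5417 -0.2602  0.066 ] edges [ 90.2 113.4  96.8 124.2] deg [-116.2  153.1   70.2  -29.7]
cr top c [ 0.5408 -0.262   0.066 ] edges [ 89.5 114.5  91.  112.9] deg [-115.3  154.3   63.7  -26.4]
plunger [ 0.4368 -0.3709  0.1012] [-0.27 -0.65  0.67  0.18]
rail top z.265 [[0.644, -0.113, 0.265], [0.61, -0.113, 0.265], [0.562, 0.388, 0.265]]
plinth z.03 [[0.667, -0.236, 0.03], [0.485, -0.146, 0.03], [0.353, -0.409, 0.03], [0.533, -0.501, 0.03]]
jars [[0.663, 0.228, 0.08], [0.685, 0.059, 0.08]]
hammer/sander [[0.361, 0.067, 0.03], [0.346, 0.308, 0.03], [0.367, -0.049, 0.03]]
```

Everything agrees: the measured tins are about 79 x 58 mm, the cradle rim outer is about 113 x 90 mm, and the plunger sits at y = -144 mm in the polisher frame. Next I'll check IK for all poses.

```bash
cat > h.py <<'E'
import numpy as np
from scipy.spatial.transform import Rotation as Ro
from workcell import bot
TIN={'A':(.5922,.3042,-1.2),'B':(.6013,.1543,11),'C':(.6158,-.0210,13)}
CR=(.541,-.261,-26.); PL=np.array([.4368,-.3709,.1012])
def rot(yaw,tilt):
    a,t=np.radians(yaw),np.radians(tilt)
    z=np.array([np.sin(t)*np.cos(a),np.sin(t)*np.sin(a),-np.cos(t)]); y=np.array([np.sin(a),-np.cos(a),0])
    return Ro.from_matrix(np.c_[np.cross(y,z),y,z]).as_rotvec(), z
def pose(x,y,yaw,h,back=0,tilt=40):
    r,z=rot(yaw,tilt); return np.array([x,y,h])+(.019-back)*z, r
E
python3 - <<'E'
from h import *
def t(n,p,r):
    q=bot.inverse_kinematics(p,r); print(n,p.round(3),None if q is None else np.round(q,2))
for k,(x,y,w) in TIN.items():
    for b in(0,.13): t(k,*pose(x,y,w,.072,b))
for h in(.12,.15,.2): t("cr",*pose(*CR,h))
t("cr back",*pose(*CR,.12,.13))
r,z=rot(-26,30); t("pl",PL-.05*z,r); t("pl",PL+.022*z,r)
E
```

```text
A [0.604 0.304 0.057] [ 0.42  0.3   1.95 -0.87  0.37  2.75]
A [0.521 0.306 0.157] [ 0.5  -0.04  2.09 -0.65  0.56  2.56]
B [0.613 0.157 0.057] [-0.01  0.13  2.16  0.66  0.21  0.77]
B [0.531 0.141 0.157] [-0.06 -0.35  2.34  0.34  0.49  1.07]
C [ 0.628 -0.018  0.057] [-0.43  0.14  2.15  1.01  0.48  0.08]
C [ 0.546 -0.037  0.157] [-0.58 -0.31  2.31  0.74  0.76  0.31]
cr [ 0.552 -0.266  0.105] [-0.75 -0.04  2.21  0.57  0.35  0.8 ]
cr [ 0.552 -0.266  0.135] [-0.75 -0.1   2.19  0.48  0.42  0.9 ]
cr [ 0.552 -0.266  0.185] [-0.75 -0.19  2.16  0.38  0.53  1.01]
cr back [ 0.477 -0.23   0.205] [-0.83 -0.51  2.35  0.38  0.68  0.98]
pl [ 0.414 -0.36   0.145] [-1.13 -0.21  2.19  0.46  0.79  0.63]
pl [ 0.447 -0.376  0.082] [-1.07  0.01  2.14  0.52  0.62  0.58]
```

```bash
python3 - <<'E'
from h import *
F=Ro.from_rotvec([0,0,np.pi])
for tilt in(32,36,40,44):
  for k,v in list(TIN.items())+[("cr",CR)]:
    h=.12 if k=="cr" else .07
    for fl in(0,1):
      o=[]
      for b,dh in((0,0),(0,.03),(.13,0)):
        p,r=pose(*v,h+dh,b,tilt); r=(Ro.from_rotvec(r)*F).as_rotvec() if fl else r
        q=bot.inverse_kinematics(p,r); o.append(None if q is None else np.round(q[[0,3,4,5]] if hasattr(q,'shape') else np.array(q)[[0,3,4,5]],2).tolist())
      print(tilt,k,fl,o)
E
```

```text
32 A 0 [[0.39, -0.47, 0.48, 2.35], [0.39, -0.43, 0.54, 2.3], [0.45, -0.38, 0.7, 2.28]]
32 A 1 [[0.39, -0.47, 0.48, -0.79], [0.39, -0.43, 0.54, -0.84], [0.45, -0.38, 0.7, -0.86]]
32 B 0 [[0.01, 0.26, 0.38, 1.17], [0.01, 0.22, 0.45, 1.21], [-0.03, 0.19, 0.65, 1.24]]
32 B 1 [[0.01, 0.26, 0.38, -1.97], [0.01, 0.22, 0.45, -1.93], [-0.03, 0.19, 0.65, -1.91]]
32 C 0 [[-0.39, 0.63, 0.54, 0.47], [-0.39, 0.57, 0.6, 0.54], [-0.49, 0.5, 0.81, 0.58]]
32 C 1 [[-0.39, 0.63, 0.54, -2.67], [-0.39, 0.57, 0.6, -2.6], [-0.49, 0.5, 0.81, -2.56]]
32 cr 0 [[-0.72, 0.29, 0.51, 1.08], [-0.72, 0.26, 0.58, 1.12], [-0.78, 0.23, 0.81, 1.13]]
32 cr 1 [[-0.72, 0.29, 0.51, -2.06], [-0.72, 0.26, 0.58, -2.02], [-0.78, 0.23, 0.81, -2.01]]
36 A 0 [[0.4, -0.64, 0.42, 2.52], [0.4, -0.57, 0.47, 2.44], [0.48, -0.5, 0.63, 2.4]]
36 A 1 [[0.4, -0.64, 0.42, -0.62], [0.4, -0.57, 0.47, -0.7], [0.48, -0.5, 0.63, -0.74]]
36 B 0 [[0.0, 0.4, 0.29, 1.03], [0.0, 0.33, 0.36, 1.11], [-0.04, 0.25, 0.57, 1.17]]
36 B 1 [[0.0, 0.4, 0.29, -2.11], [0.0, 0.33, 0.36, -2.03], [-0.04, 0.25, 0.57, -1.98]]
36 C 0 [[-0.41, 0.81, 0.5, 0.28], [-0.41, 
[... 926 characters left out ...]
[-0.75, 0.57, 0.35, -2.34], [-0.75, 0.48, 0.42, -2.24], [-0.83, 0.38, 0.68, -2.17]]
44 A 0 [None, [0.43, -1.01, 0.37, 2.89], [0.53, -0.84, 0.51, 2.76]]
44 A 1 [[0.43, -1.17, 0.34, -0.09], [0.43, -1.01, 0.37, -0.25], [0.53, -0.84, 0.51, -0.38]]
44 B 0 [None, [-0.01, 0.84, 0.19, 0.59], [-0.08, 0.49, 0.4, 0.92]]
44 B 1 [None, [-0.01, 0.84, 0.19, -2.55], [-0.08, 0.49, 0.4, -2.22]]
44 C 0 [[-0.46, 1.24, 0.48, -0.16], [-0.46, 1.11, 0.51, -0.01], [-0.63, 0.89, 0.75, 0.14]]
44 C 1 [[-0.46, 1.24, 0.48, 2.98], None, None]
44 cr 0 [[-0.76, 0.84, 0.29, 0.53], [-0.76, 0.67, 0.34, 0.71], [-0.86, 0.49, 0.62, 0.87]]
44 cr 1 [[-0.76, 0.84, 0.29, -2.61], [-0.76, 0.67, 0.34, -2.43], [-0.86, 0.49, 0.62, -2.27]]
```

```bash
cat >> h.py <<'E'
T=37.
def fz(n=6):
    f=[]
    for _ in range(n): f.append(bot.current_contact_force()); bot.hold(.03)
    return np.mean(f,0)
def grasp(k,N=45):
    v=TIN[k]; p,r=pose(*v,.07,0,T); bot.line_to(p,max_speed=.12); bot.set_gripper(0,N)
def weigh(k):
    p0,_=pose(*TIN[k],.07,0,T); f0=fz()
    grasp_p=np.array(bot.current_ee_pos()); bot.line_to(p0+[0,0,.015],max_speed=.05); bot.hold(.3); f1=fz()
    print(k,"open",round(bot.current_opening()*92,1),"grip",bot.current_grip_force(),"f before",f0.round(2),"lifted",f1.round(2),"t",bot.current_clock())
def putback(k):
    p0,_=pose(*TIN[k],.07,0,T); bot.line_to(p0,max_speed=.04); bot.set_gripper(1.0); p,_=pose(*TIN[k],.07,.13,T); bot.line_to(p,max_speed=.2)
E
python3 - <<'E'
from h import *
import cv2
bot.goto(*pose(*TIN['C'],.07,.13,T)); bot.goto(*pose(*TIN['A'],.07,.13,T))
print(bot.current_clock(),fz().round(2))
grasp('A'); weigh('A')
cv2.imwrite("pics/a.png",bot.read_camera("side")["pixels"])
E
```

```text
4.3417 [ 0.11 -0.   -0.08]
A open 58.0 grip 44.99981206114171 f before [-2.98 -3.61  4.22] lifted [ 0.27 -0.   -6.1 ] t 7.5333
```

View pics/a.png

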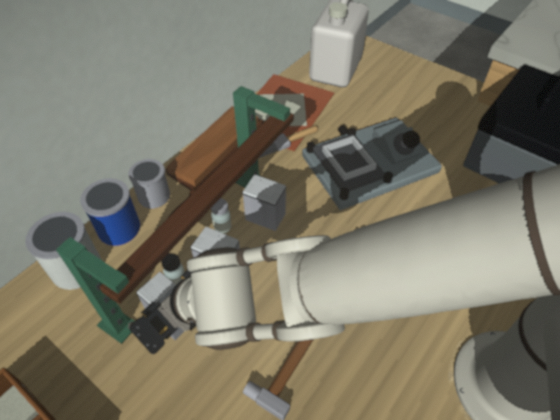

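The picture shows tin A held at about (165,295), upright, with the gripper clear of the rail. It reads about 6.1 N. I'll put it back and weigh B and C.

```bash
python3 - <<'E'
from h import *
putback('A')
bot.goto(*pose(*TIN['B'],.07,.13,T)); grasp('B'); weigh('B'); putback('B')
bot.goto(*pose(*TIN['C'],.07,.13,T)); grasp('C'); weigh('C')
E
```

```text
B open 58.2 grip 44.693420296534896 f before [-2.68 -1.68  3.41] lifted [ 0.05  0.1  -2.95] t 13.7417
C open 58.0 grip 44.981887489557266 f before [-0.77 -1.66  1.19] lifted [-0.16  0.32 -1.54] t 19.4583
```

A weighs 6.1 N, B 2.95 N and C 1.5 N, so A is the heavy one. I'll return C, fetch A and place it.

```bash
python3 - <<'E'
from h import *
import cv2
putback('C')
bot.goto(*pose(*TIN['A'],.07,.13,T)); grasp('A')
p0,r=pose(*TIN['A'],.07,0,T)
bot.line_to(p0+[0,0,.012],max_speed=.08)
p1,_=pose(*TIN['A'],.085,.14,T); bot.line_to(p1,max_speed=.15)
p2=p1+[-.03,0,.04]; bot.line_to(p2,max_speed=.12)
print(bot.current_clock(),bot.current_opening()*92,fz().round(2))
p3,r3=pose(*CR,.048+.07+.09,.0,T); bot.line_to(p3,r3,max_speed=.16)
print(bot.current_clock(),bot.current_opening()*92,fz().round(2))
p4,_=pose(*CR,.048+.07+.03,.0,T); bot.line_to(p4,max_speed=.1)
cv2.imwrite("pics/b.png",cv2.resize(np.hstack([bot.read_camera("top")["pixels"][130:300,260:480],bot.read_camera("side")["pixels"][80:250,260:480]]),None,fx=1.8,fy=1.8))
print(bot.current_clock())
E
```

```text
27.0083 58.06980299803276 [-0.16  0.15 -6.29]
30.9583 58.02148073181033 [-0.03  0.03 -6.34]
32.0083
```

View pics/b.png

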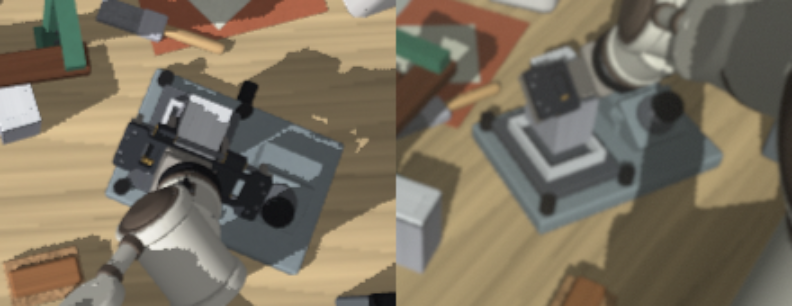

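The tin hangs over the cradle: its lid is at about (205,118) in the left crop, and its foot sits inside the rim at about (570,148) in the right crop. I'll lower it while watching the force.

```bash
python3 - <<'E'
from h import *
import cv2
for dz in(.015,.006,.003,.001,-.001,-.003):
    p,_=pose(*CR,.048+.07+dz,0,T); bot.line_to(p,max_speed=.04); f=fz(3); print(dz,f.round(2),np.array(bot.current_ee_pos()).round(4)[2]-p[2])
    if f[2]>-3: break
bot.set_gripper(1.0); print(fz(3).round(2))
p,_=pose(*CR,.118,.16,T); bot.line_to(p,max_speed=.15)
print(bot.current_clock(),fz(3).round(2))
r,z=rot(-26,30)
bot.set_gripper(0,20)
bot.goto(PL-.06*z+[0,0,.03],r)
for n in("top","side"):cv2.imwrite(f"pics/c{n}.png",bot.read_camera(n)["pixels"])
cv2.imwrite("pics/c.png",cv2.resize(np.hstack([cv2.imread("pics/ctop.png")[130:300,260:480],cv2.imread("pics/cside.png")[80:250,260:480]]),None,fx=1.8,fy=1.8))
print(bot.current_clock())
E
```

```text
0.015 [-0.07  0.2  -6.06] 0.00017407469089855687
0.006 [-0.08  0.43 -6.09] 7.407469089854013e-05
0.003 [ 0.24 -0.33 -6.22] -2.5925309101448857e-05
0.001 [ 0.2   0.22 -6.22] -2.5925309101448857e-05
-0.001 [ 1.42  0.54 -2.32] 0.0011740746908985439
[-0.1  -0.01 -0.28]
36.1417 [-0.35  0.32 -0.61]
38.35
```

View pics/c.png

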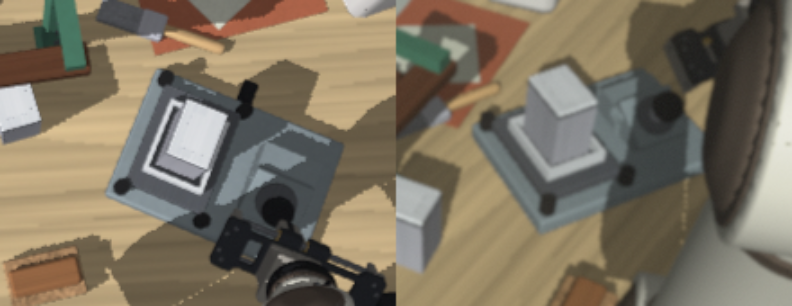

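The tin stands upright inside the cradle rim (lid at about (561,90) in the right crop), and the closed fingers point at the plunger. I'll push it in steps, watching the force.

```bash
python3 - <<'E'
from h import *
import cam
c=bot.read_camera("side"); d=cam.plane(c,[(351.9,130)],.153)[0][:2]-CR[:2]; a=np.radians(-26)
print("tin in cradle frame",(d@[np.cos(a),np.sin(a)]).round(4),(d@[-np.sin(a),np.cos(a)]).round(4))
r,z=rot(-26,30)
bot.line_to(PL-.012*z,max_speed=.1)
for s in np.r_[np.arange(-.006,.016,.004),np.arange(.016,.030,.0015)]:
    bot.line_to(PL+s*z,max_speed=.05); f=fz(2); n=-(f@z); print(round(s,4),n.round(2),((np.array(bot.current_ee_pos())-PL)@z).round(4))
    if n>16: break
bot.hold(.25); print(-(fz(2)@z))
bot.line_to(PL-.05*z,max_speed=.08); bot.line_to(PL-.05*z+[-.02,.0,.08],max_speed=.15)
print(bot.current_clock(),fz(3).round(2))
E
```

```text
tin in cradle frame 0.0014 0.0041
-0.006 -0.29 -0.0061
-0.002 4.03 -0.0023
0.002 5.48 0.0019
0.006 6.64 0.0058
0.01 8.1 0.0098
0.014 9.57 0.0137
0.016 15.4 0.0154
0.0175 43.15 0.0157
42.81322453734594
43.8667 [-0.05  0.45 -0.18]
```

```bash
python3 - <<'E'
from workcell import bot
import cv2
bot.hold(.5); cv2.imwrite("pics/d.png",bot.read_camera("side")["pixels"])
E
```

```text
(no output)
```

View pics/d.png

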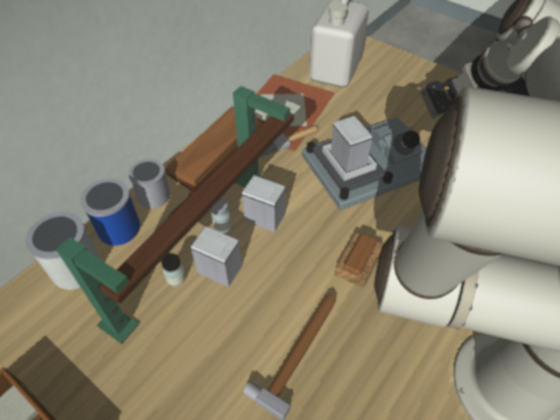

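The picture shows tins B (217,250) and C (265,200) upright where they stood and tin A in the cradle at (351,145). The plunger is back out at (411,139), and the arm is clear of everything.

```bash
python3 -c "
from workcell import bot
print(bot.job_done())"
```

```text
the job is handed in; nothing more can be done
None
```

I've handed the job in with tin A, the heaviest (6.1 N against 2.95 N and 1.5 N), standing upright and released in the cradle; the plunger went in to its stop and sprang back, and the other two tins are upright where they stood (no verdict came back).

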